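# Peeler out of the tool block, held level over the board

## Robot

A 6-joint arm with a two-finger parallel gripper is mounted at the origin on a cart in front of the work surface, level with it; the furniture and walls round the work are solid. World frame = base frame: x ahead of the robot, y to its left, z up, the work surface at z = 0. Lengths are in m, angles in rad, forces in N, time in s.
With the tool pointing down it reaches from about 0.425 to 0.95 m from the base axis. Payload 3.5 kg.
Tool frame: the origin (TCP) lies midway between the tips of the shut fingers; the grasp point (between the pads) lies 19 mm behind it; z points along the fingers, y is the line along which they close (so a half turn about z gives the same grasp; the last joint's range is limited). The gripper opens to 85 mm and grips with 20 to 120 N. Pads are 22 mm wide; open, the fingers measure 114 mm over their backs; the gripper's body (76 mm by 85 mm) begins 54 mm behind the grasp point. The pads swing forward as they close: fully open they stand 13 mm farther back than shut.
Start: joints at [-1.334, 0.286, 1.577, -0, 1.279, -0.15], TCP at [0.255, -0.625, 0.231] pointing down, gripper open.
Joint ranges: [-2.77, 2.77], [-0.9, 2.22], [0.21, 2.48], [-1.53, 4.67], [0.24, 2.81], [-2.84, 2.84]. Speed limits (rad/s): [2.79, 2.79, 3.14, 3.14, 3.14, 3.14].

## Interface

Orientations are given as a unit quaternion [x, y, z, w].
In Python, from plant import ctrl gives the robot as it stands.
- The arm moves only by the tool send_rows, never from a script. Its argument "series" is a list that holds one entry, the list of rows, each a list of 7 numbers: the shift along the tool's x, y, z in cm, then the turn, a rotation vector about the tool's x, y, z in rad, then the opening, from -1 (shut) to 1 (fully open). In form: [[[x, y, z, rx, ry, rz, jaw], ...]]. A call has 1 to 10 rows; each row shifts and turns the commanded pose from where the row before left it, along the tool's axes as they then stand; what a row does not reach is not made up. A row lasts 1/8 s, in which the tool goes at most 62.5 mm and 10.7 degrees, less where a joint would pass 70% of its speed; a pose out of reach is approached as far as the arm can. A call is refused whole if a number of a shift passes 6.25 or a number of a turn 0.188, either way. A call with a gripper value outside its range is refused whole. The fingers move at their own pace and stop on an object; "force" is the grip in N (left out, the last holds). Time passes only in rows, so rows that do not move let the fingers close. It gives the time, the measured TCP pose, the force, the opening and the grip force at its end, in the units of the state.
- ctrl.get_state(): the state, without advancing time (a new reading comes with each control period).
- ctrl.read_camera(name): name is "side" or "top"; returns a dict with "img" (400x640x3 uint8, red, green, blue), "fx", "fy", "cx", "cy" (pixels), "R" (3x3) and "t" (3): a world point X has camera coordinates R X + t. Camera axes: x right, y down, z forward; pixel columns grow to the right and rows downward; lengths in m; the calibration is good to about 2 mm. A picture is of the moment at which its call begins. There is no depth.
- ctrl.sign_off(): hands the job in; it is judged then, once.
The state is a dict: "time": time; "qpos": joint angles; "dq": joint speeds; "joint_efforts": joint torques, N m; "eef_pos": TCP position; "tcp_rot": TCP orientation; "contact_force": force on the tool from outside, world axes, zero at the start; "wrist_torque": the same for the moment, N m; "opening": opening from 0.0 (shut) to 1.0 (fully open); "finger_force": force on a finger pad.
Only numpy, scipy, OpenCV 4.12 (cv2) and the standard library are available. Lean on these libraries where they do the work, as an engineer would, in place of code of your own. Each camera call takes 0.05 s, during which the arm holds its last target. There are 200 camera calls.

## Task

The oil bottle stands in the way of the tool block: first lift it aside and stand it upright on the bare worktop, at least 20 cm clear of the block. Then draw the peeler out of its slanted slot, turn it level and carry it over the middle of the chopping board, at least 15 cm above the worktop. Finish holding it there, level and still, in the gripper, without disturbing the spoon in the other slot, the salt jar or the vegetables on the board.

Things in the scene. Friction and masses are not known exactly. Their poses are not given: they have to be found in the camera images.
- tool_block: Fixed wooden block, 150 (x) by 129 (y) by 114 mm high, origin: centre of its underside, z up. Two slots lean 35 degrees from vertical, rising towards its -x side (roughly towards the robot). Slot mouths, 30 mm wide in y, 24 mm across: centred at x = -9, z = 106 mm, y = +37.5 (peeler) and -37.5 mm (spoon); slots 85 mm deep.
- peeler: Peeler, 170 mm long, 80 g, blade down in its slot. Origin: mid-length, centre of underside. x runs from the yellow handle's end (-85 mm, up) to the blade tip (+85); handle to x = 20 mm: 24 mm wide (y, parallel to the block's y), 17 mm thick (z 0 to 17). At first x < 0 stands out of the slot. Mass centre x = -30 mm. Slides out freely along its -x, clear after 90 mm.
- soup_spoon: Steel spoon, 191 x 40 x 16 mm, loose in the other slot, sticking out about 110 mm, 75 mm beside the peeler. Origin: middle of its length, centre of its underside; x along it, from the handle end down in the slot to the bowl end at the top. Leave it there.
- oil_bottle: Clear oil bottle with a green cap, 60 mm across, 218 mm tall, about 0.27 kg, upright close in front of (block's -x side) the peeler's handle. Origin: centre of its underside, z up. The body narrows towards the neck; the fixed cap, 33 mm across, spans z = 197 to 218 mm, and the bottle can be lifted by it.
- chopping_board: Fixed wooden chopping board, 220 mm (x) by 380 mm (y), 16 mm thick, lying on the worktop on the other side from the block. Origin: centre of its underside, z up.
- board_middle (a point): Centre of the chopping board's top face, 16 mm above the worktop.
- tomato: Red tomato, 58 mm across, 62 mm high, on the board's half away from the robot. Origin: its underside.
- garlic_a: White bulb of garlic, 53 mm across, 52 mm high, on the board's half away from the robot. Origin: its underside.
- salt_jar: Glass jar with a grey lid, 62 mm across, 90 mm high, on the worktop between block and board. Origin: centre of its underside. The worktop in front of it (x = 0.37 to 0.45 m, |y| up to 0.05 m) is bare.
Things that resemble listed ones, but are neither listed nor needed, are in the scene too. There is more than one size of the peeler; the job needs the larger. Of the things that look like the oil_bottle, take the one that is farthest from the robot's base at the start.

How it is judged:
On the way, in this order (a step that is already met when the one before it is completed fails the run):
1. the oil bottle stands released and upright on the worktop, well away from the block, the peeler still in its slot (horizontal distance between oil_bottle and tool_block above 0.26 m and height (world z) of oil_bottle below 0.008 m and angle between oil_bottle's own z axis and vertical below 0.1 rad and contact force between the fingers and oil_bottle below 0.1 N and linear speed of oil_bottle below 0.03 m/s and distance of peeler from where it was at the start of the episode below 0.03 m), for 0.2 s.
2. the peeler is drawn wholly out of its slot and held in the fingers (distance of peeler from where it was at the start of the episode above 0.09 m and contact force between peeler and tool_block below 0.05 N and contact force between the fingers and peeler above 1 N and height (world z) of peeler above 0.16 m), for 0.1 s.
3. the peeler is level over the middle of the board (angle between peeler's own x axis and vertical between 1.27 and 1.87 rad and horizontal distance between peeler and board_middle below 0.08 m), for 0.2 s.
At the end, for the whole second after the job is handed in: Peeler held still in the fingers, touching nothing else, over 0.15 m above the worktop, within 80 mm horizontally of the board's middle, within 0.3 rad of level; oil bottle released, upright (0.1 rad) on the worktop, its axis over 0.26 m from the block's centre (all of step 3 and horizontal distance between oil_bottle and tool_block above 0.26 m and height (world z) of oil_bottle below 0.008 m and angle between oil_bottle's own z axis and vertical below 0.1 rad and contact force between the fingers and oil_bottle below 0.1 N and linear speed of each of oil_bottle, peeler below 0.03 m/s and height (world z) of peeler above 0.15 m and contact force between the fingers and peeler above 1 N and contact force between peeler and tool_block below 0.05 N and contact force between peeler and chopping_board below 0.05 N and contact force between peeler and tomato below 0.05 N and contact force between peeler and garlic_a below 0.05 N); the arm keeps its last pose, push and grip.
It fails at once if the oil bottle is tipped (angle between oil_bottle's own z axis and vertical above 0.6 rad).
It fails at once if the spoon is pulled out or pushed about (distance of soup_spoon from where it was at the start of the episode above 0.03 m).
It fails at once if the tomato, the garlic or the salt jar is moved (distance of any of tomato, garlic_a, salt_jar from where it was at the start of the episode above 0.03 m).
It also fails if it takes over 54 s, if anything falls off the work surface, if the arm or the gripper's body presses on something with over 40 N, if the wrist force passes 120 N, or if a joint passes its speed limit or range.

## Working session

There is one attempt and no reset: what is moved stays moved. The work goes in short steps, Python scripts to look and compute and a tool call to move; the robot and the scene stay as the last step left them, time stands still between calls to the robot, and variables do not carry over. Pictures are saved under pics/ and viewed, at most 10 in all, crops included, and the job is handed in when it is done.

Besides the shell and the picture viewer there is one more tool, called after ">>>" by a JSON object that holds its "api" and its "payload". send_rows: Moves the arm, as the interface text tells. Its arguments: {"type":"object","properties":{"series":{"type":"array"},"force":{"type":"number"}},"required":["series"]}

```bash
mkdir -p pics; ls
cat > h.py <<'E'
import numpy as np, cv2
from plant import ctrl
from scipy.spatial.transform import Rotation as Rn
def cam(n):
    c=ctrl.read_camera(n); c={**c}; c['R']=np.array(c['R']);c['t']=np.array(c['t']); return c
def ray(c,u,v):
    o=-c['R'].T@c['t']; d=c['R'].T@np.array([(u-c['cx'])/c['fx'],(v-c['cy'])/c['fy'],1]); return o,d/np.linalg.norm(d)
def onz(c,u,v,z):
    o,d=ray(c,u,v); return o+d*(z-o[2])/d[2]
def tri(c1,p1,c2,p2):
    A=[];b=[]
    for c,p in((c1,p1),(c2,p2)):
        o,d=ray(c,*p);P=np.eye(3)-np.outer(d,d);A.append(P);b.append(P@o)
    return np.linalg.lstsq(np.vstack(A),np.hstack(b),rcond=None)[0]
def proj(c,X):
    p=c['R']@np.array(X)+c['t']; return np.array([c['fx']*p[0]/p[2]+c['cx'],c['fy']*p[1]/p[2]+c['cy']])
def save(c,f): cv2.imwrite('pics/'+f,c['img'][:,:,::-1])
E
python3 - <<'E'
from h import *
import pickle
T=cam('top');S=cam('side');save(T,'t0.png');save(S,'s0.png');pickle.dump((T,S),open('c0.pkl','wb'))
for c in(T,S):print(c['fx'],c['cx'],c['cy'],-c['R'].T@c['t'],c['R'])
s=ctrl.get_state();print({k:np.round(v,3) for k,v in s.items()})
E
```

```text
pics
402.41462153400386 317.9506575734782 199.5834735752213 [0.44339984 0.01966852 1.21394568] [[-0.00886574 -0.99989614  0.01136296]
 [-0.99778922  0.00809745 -0.06596284]
 [ 0.06586398 -0.01192265 -0.99775738]]
389.8810542089814 315.70073731085574 205.87605494135502 [ 0.05006359 -0.99323284  0.86062384] [[ 0.90896857 -0.41641544  0.01934729]
 [-0.22453973 -0.52818203 -0.81890516]
 [ 0.35122364  0.74001482 -0.57360267]]
{'time': np.float64(0.1), 'qpos': array([-1.334,  0.287,  1.578,  0.   ,  1.279, -0.15 ]), 'dq': array([-0.002, -0.002, -0.001, -0.001,  0.   ,  0.001]), 'joint_efforts': array([ 1.000e-03, -4.073e+01, -2.937e+01, -0.000e+00,  3.000e-03,
        0.000e+00]), 'eef_pos': array([ 0.255, -0.625,  0.23 ]), 'tcp_rot': array([ 0.981,  0.192, -0.   , -0.001]), 'contact_force': array([ 0.356,  0.364, -0.257]), 'wrist_torque': array([ 0.014,  0.017, -0.001]), 'finger_force': np.float64(0.0), 'opening': np.float64(1.0)}
```

View pics/t0.png

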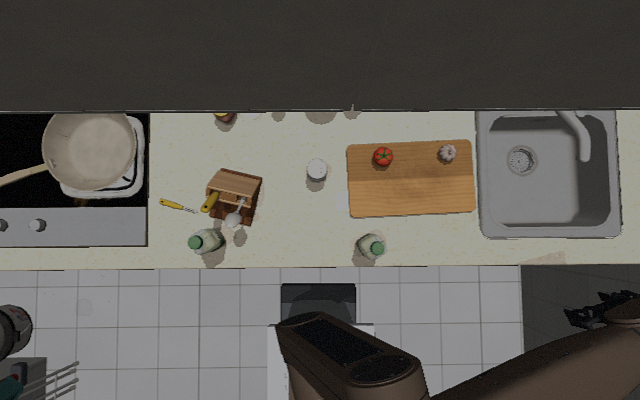

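View pics/s0.png

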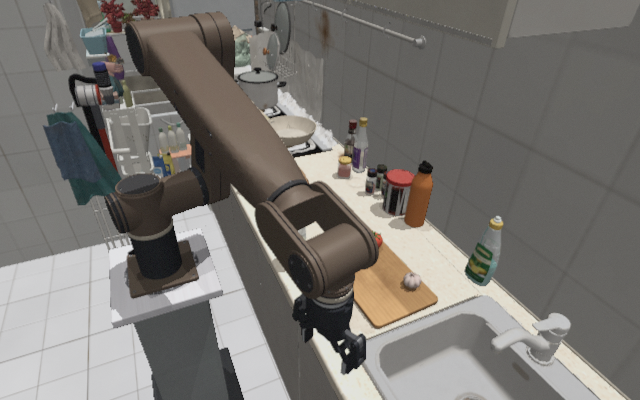

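The top picture shows the block near (235,195), with the yellow peeler handle at (209,202) and the spoon bowl at (233,220). One capped bottle is at (205,242) and a nearer lookalike is at (372,246). The small peeler lies at (178,205), the salt jar is at (317,170), and the board spans cols 347–475. In the side view the arm hides the block. I'll zoom in next.

Run:
```python
from h import *
import pickle
T,S=pickle.load(open('c0.pkl','rb'))
im=T['img'][150:270,140:300,::-1];cv2.imwrite('pics/z0.png',cv2.resize(im,None,fx=5,fy=5,interpolation=cv2.INTER_CUBIC))
h=cv2.cvtColor(T['img'],cv2.COLOR_RGB2HSV)
def comps(m,name,mn=15):
    n,l,st,ce=cv2.connectedComponentsWithStats(m.astype(np.uint8))
    for i in range(1,n):
        if st[i,4]>=mn: print(name,st[i],ce[i].round(1), cv2.minAreaRect(np.argwhere(l==i)[:,::-1].astype(np.float32)))
H,Sa,V=h[...,0],h[...,1],h[...,2]
R=np.zeros(H.shape,bool);R[110:270,150:480]=1
comps(R&(H>20)&(H<33)&(Sa>150)&(V>110),'yellow')
comps(R&(H>40)&(H<90)&(Sa>70),'green')
comps(R&((H<8)|(H>172))&(Sa>170),'red')
for z,(u,v) in [(.2075,(195,242)),(.016,(411,178)),(.0,(317,182)),(.03,(383,156))]:print(onz(T,u,v,z))
for p in [(347,146),(470,140),(475,210),(351,217)]:print(onz(T,*p,.016))
```

```text
yellow [201 192  17  20 132] [209. 202.] ((208.9264678955078, 201.4558868408203), (7.202939987182617, 23.49530601501465), 30.963754653930664)
yellow [160 199  23  10 100] [170.3 203.8] ((170.80001831054688, 204.10000610351562), (23.084627151489258, 4.743415832519531), 18.43494987487793)
green [379 152   8   7  22] [382.6 155.4] ((381.8500061035156, 156.05001831054688), (6.324554920196533, 6.640782833099365), 71.56504821777344)
green [189 236  14  13  53] [197.6 243.2] ((196.2307586669922, 243.1538543701172), (9.984603881835938, 13.867504119873047), 33.690067291259766)
green [217 238   8  11  27] [221.2 242.2] ((220.9266357421875, 243.57797241210938), (4.980696678161621, 10.727654457092285), 16.699243545532227)
green [371 242  13  13  49] [375.1 249.1] ((376.0000305175781, 249.00003051757812), (12.727922439575195, 9.899495124816895), 45.0)
red [374 147  19  19 175] [381.7 157.5] ((382.2500305175781, 156.75001525878906), (18.384775161743164, 16.26345443725586), 45.0)
red [385 148   6   5  21] [387.6 150.3] ((387.5, 150.0), (4.0, 5.0), 90.0)
[0.40686362 0.31359287 0.2075    ]
[ 0.58514699 -0.27457772  0.016     ]
[0.57698758 0.00757139 0.        ]
[ 0.64994426 -0.18919177  0.03      ]
[ 0.68353904 -0.08359695  0.016     ]
[ 0.69944416 -0.45639946  0.016     ]
[ 0.48743491 -0.46423867  0.016     ]
[ 0.46970497 -0.09260455  0.016     ]
```

View pics/z0.png

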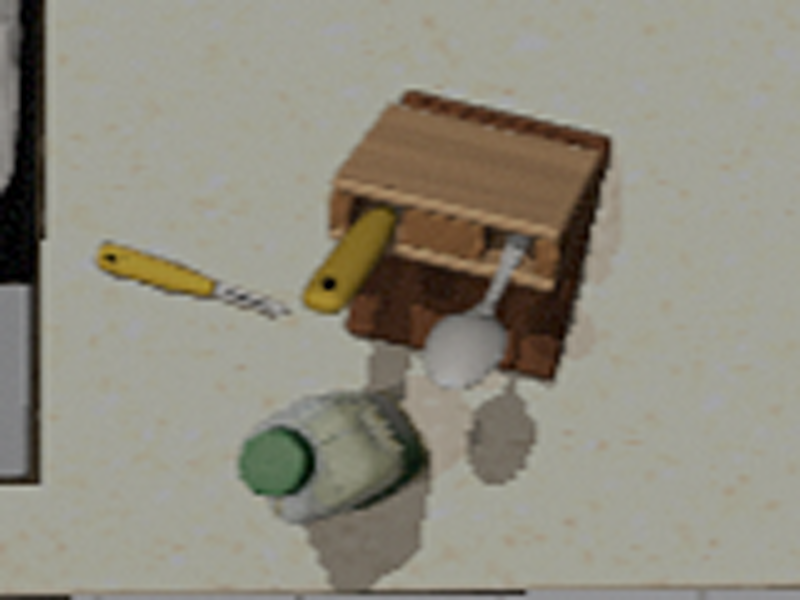

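The zoom shows the bottle cap at image (195,242). The peeler handle's end is at (205,209) and its slot mouth at about (218,191). The block is yawed roughly −13°, and the spoon bowl is at (233,220).

Run:
```python
from h import *
import pickle
T,S=pickle.load(open('c0.pkl','rb'))
z=lambda a,b:(140+a/5-.4,150+b/5-.4)
for n,p,h in [('cap',(276,461),.215),('bottlebase',(390,490),0),('FL',(348,333),0),('FR',(552,380),0),('BR',(608,150),.0),
 ('topBL',(405,93),.114),('topBR',(610,138),.114),('topFR',(553,237),.114),('topFL',(335,182),.114),('hole',(329,284),.172),('hend',(318,306),.17),('mouthR',(518,240),.106),('spoonbowl',(465,348),.19)]:
    print(n,onz(T,*z(*p),h).round(4))
print('cap2',onz(T,375,249,.21).round(3),'board',np.mean([onz(T,*p,.016) for p in [(347,146),(470,140),(475,210),(351,217)]],0).round(3))
s=ctrl.get_state();print(Rn.from_quat(s['tcp_rot']).as_matrix().round(3))
```

```text
cap [0.4076 0.3119 0.215 ]
bottlebase [0.382  0.3066 0.    ]
FL [0.4761 0.3325 0.    ]
FR [0.4468 0.21   0.    ]
BR [0.5856 0.1765 0.    ]
topBL [0.6045 0.2731 0.114 ]
topBR [0.5788 0.1607 0.114 ]
topFR [0.5246 0.1918 0.114 ]
topFL [0.5557 0.311  0.114 ]
hole [0.4969 0.2982 0.172 ]
hend [0.4856 0.3043 0.17  ]
mouthR [0.5237 0.2123 0.106 ]
spoonbowl [0.4629 0.2243 0.19  ]
cap2 [ 0.385 -0.133  0.21 ] board [ 0.585 -0.274  0.016]
[[ 0.926  0.377 -0.   ]
 [ 0.377 -0.926  0.002]
 [ 0.    -0.002 -1.   ]]
```

```bash
cat >> h.py <<'E'
psi=np.radians(-13.6); xb=np.array([np.cos(psi),np.sin(psi),0]); yb=np.array([-np.sin(psi),np.cos(psi),0])
BC=np.array([.534,.2536,0])
def Rt(yaw,tilt=0): # tool x at yaw, z down, then tilted forward about tool y
    return (Rn.from_euler('z',yaw)*Rn.from_euler('x',np.pi)*Rn.from_euler('y',-tilt)*Rn.identity())
def plan(wps,step=.06,ang=.18,start=None):
    """wps: list of (pos,Rotation); prints rows in tool axes, cm and rad"""
    s=ctrl.get_state(); p,R=start or (np.array(s['eef_pos']),Rn.from_quat(s['tcp_rot']))
    for q,Q in wps:
        q=np.array(q); w=(R.inv()*Q).as_rotvec()
        n=max(1,int(np.ceil(max(np.linalg.norm(q-p)/step,np.linalg.norm(w)/ang))))
        d=(q-p)/n
        for i in range(n):
            print([float(x) for x in np.round(np.r_[R.inv().apply(d)*100,w/n],2)])
            R=R*Rn.from_rotvec(w/n)
        p=q; print('--',n)
def st():
    s=ctrl.get_state(); print(round(float(s['time']),2),np.round(s['eef_pos'],4),Rn.from_quat(s['tcp_rot']).as_matrix().round(3).tolist(),np.round(s['qpos'],2),s['opening'],s['finger_force'])
E
python3 - <<'E'
from h import *
plan([((.48,-.2,.36),Rt(psi)),((.5,.1,.36),Rt(psi)),((.41,.312,.30),Rt(psi))])
print(Rt(0,.5).as_matrix().round(2))
E
```

```text
[4.1, -3.43, -1.44, -0.0, 0.0, 0.07]
[3.85, -3.7, -1.44, -0.0, 0.0, 0.07]
[3.59, -3.96, -1.44, -0.0, 0.0, 0.07]
[3.3, -4.2, -1.44, -0.0, 0.0, 0.07]
[3.01, -4.42, -1.44, -0.0, 0.0, 0.07]
[2.69, -4.61, -1.44, -0.0, 0.0, 0.07]
[2.37, -4.79, -1.44, -0.0, 0.0, 0.07]
[2.03, -4.94, -1.44, -0.0, 0.0, 0.07]
[1.68, -5.07, -1.44, -0.0, 0.0, 0.07]
-- 9
[-0.85, -4.94, -0.0, -0.0, 0.0, -0.0]
[-0.85, -4.94, -0.0, -0.0, 0.0, -0.0]
[-0.85, -4.94, -0.0, -0.0, 0.0, -0.0]
[-0.85, -4.94, -0.0, -0.0, 0.0, -0.0]
[-0.85, -4.94, -0.0, -0.0, 0.0, -0.0]
[-0.85, -4.94, -0.0, -0.0, 0.0, -0.0]
-- 6
[-3.43, -4.62, 1.5, -0.0, 0.0, -0.0]
[-3.43, -4.62, 1.5, -0.0, 0.0, -0.0]
[-3.43, -4.62, 1.5, -0.0, 0.0, -0.0]
[-3.43, -4.62, 1.5, -0.0, 0.0, -0.0]
-- 4
[[ 0.88  0.   -0.48]
 [-0.   -1.   -0.  ]
 [-0.48  0.   -0.88]]
```

>>> {"api": "send_rows", "payload": {"series": [[[4.1,-3.43,-1.44,0,0,0.07,1],[3.85,-3.7,-1.44,0,0,0.07,1],[3.6,-3.96,-1.44,0,0,0.07,1],[3.3,-4.2,-1.44,0,0,0.07,1],[3.0,-4.4,-1.44,0,0,0.07,1],[2.7,-4.6,-1.44,0,0,0.07,1],[2.4,-4.8,-1.44,0,0,0.07,1],[2.0,-4.95,-1.44,0,0,0.07,1],[1.7,-5.1,-1.44,0,0,0.07,1]]], "force": 40}}

```text
time: 1.23
eef_pos: [0.4819, -0.1991, 0.361]
tcp_rot: [0.992, -0.123, -0.0, -0.0]
contact_force: [0.2, -0.3, -0.0]
opening: 0.999
finger_force: 0.0
```

>>> {"api": "send_rows", "payload": {"series": [[[-0.85,-4.95,0,0,0,0,1],[-0.85,-4.95,0,0,0,0,1],[-0.85,-4.95,0,0,0,0,1],[-0.85,-4.95,0,0,0,0,1],[-0.85,-4.95,0,0,0,0,1],[-0.85,-4.95,0,0,0,0,1],[0,0,0,0,0,0,0.6],[0,0,0,0,0,0,0.6],[0,0,0,0,0,0,0.6]]]}}

```text
time: 2.35
eef_pos: [0.5036, 0.0987, 0.3607]
tcp_rot: [0.993, -0.122, -0.0, 0.0]
contact_force: [-0.2, 0.4, -0.0]
opening: 0.8
finger_force: 0.0
```

Run:
```python
from h import *
import pickle
st();plan([((.41,.312,.30),Rt(psi))])
S=cam('side');save(S,'s1.png');pickle.dump(S,open('c1.pkl','wb'))
for X in [(.4076,.3119,.215),BC]:print(proj(S,X))
```

```text
2.35 [0.5036 0.0987 0.3607] [[0.97, -0.242, -0.0], [-0.242, -0.97, -0.0], [-0.0, 0.0, -1.0]] [-0.   -0.15  1.8  -0.    1.49  1.81] 0.7996083628173476 0.0
[-2.85, -3.69, 1.21, 0.0, 0.0, -0.0]
[-2.85, -3.69, 1.21, 0.0, 0.0, -0.0]
[-2.84, -3.69, 1.21, 0.0, 0.0, -0.0]
[-2.83, -3.7, 1.21, 0.0, 0.0, -0.0]
[-2.83, -3.7, 1.21, 0.0, 0.0, -0.0]
-- 5
[254.09240617 141.61513109]
[292.11367263 190.52749712]
```

View pics/s1.png

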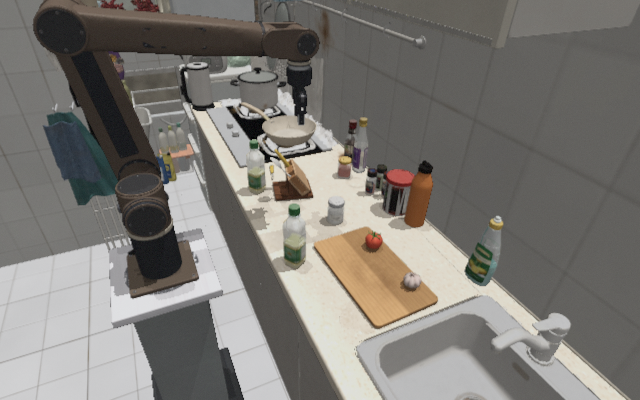

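The side view shows the target bottle's cap at about (253,146) and the yellow handle from (279,150) to (292,166). The block is at (292,185), the lookalike bottle at (294,235) and the board centre near (373,272).

Run:
```python
from h import *
import pickle
T,_=pickle.load(open('c0.pkl','rb'));S=pickle.load(open('c1.pkl','rb'))
h=cv2.cvtColor(S['img'],cv2.COLOR_RGB2HSV)
def show(m,r,n):
    u0,v0,u1,v1=r;k,l,stt,ce=cv2.connectedComponentsWithStats(m[v0:v1,u0:u1].astype(np.uint8))
    for i in range(1,k):
        if stt[i,4]>12:
            print(n,stt[i]+[u0,v0,0,0,0],ce[i]+[u0,v0])
show((h[...,0]>40)&(h[...,0]<90)&(h[...,1]>80),(240,130,270,200),'g')
show((h[...,0]>18)&(h[...,0]<33)&(h[...,1]>130),(260,140,310,185),'y')
cv2.imwrite('pics/z1.png',cv2.resize(S['img'][130:210,230:330,::-1],None,fx=7,fy=7,interpolation=cv2.INTER_CUBIC))
print(tri(T,(194.8,241.8),S,(253.5,146)))
pe=BC+xb*(-.009-.085*.5736)+yb*.0375+[0,0,.106+.085*.819];pm=BC+xb*-.009+yb*.0375+[0,0,.106]
print(pe,pm,proj(S,pe),proj(S,pm),proj(T,pe),proj(T,pm))
```

```text
g [251 143   7   5  28] [254.         145.35714286]
g [250 177  11  12  45] [255.88888889 183.31111111]
y [275 150  15  17  60] [282.7        158.71666667]
y [270 166   3   7  16] [271.3125 168.8125]
[0.40631879 0.31820429 0.19417665]
[0.48668125 0.30362941 0.175615  ] [0.53407018 0.29216482 0.106     ] [275.20647872 148.38687462] [288.12601606 163.31767256] [202.87173343 210.31158505] [214.14586856 194.07112205]
```

View pics/z1.png

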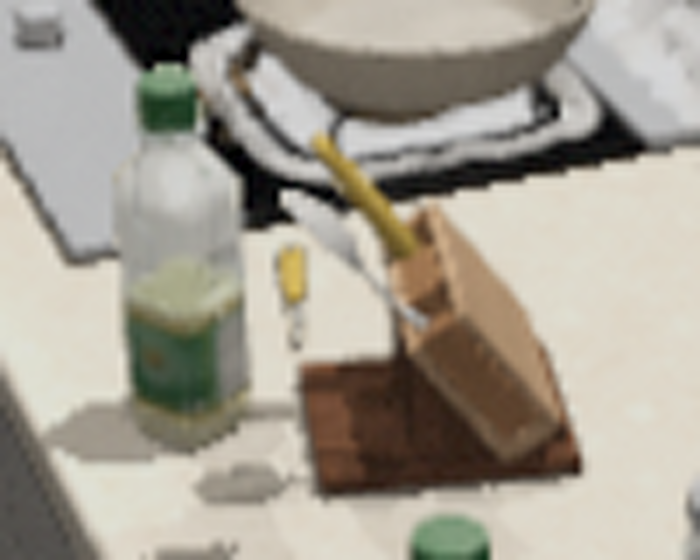

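The zoom confirms the block, peeler and bottle positions, with predicted and observed pixels agreeing within 2 px. Next I'll move over the cap.

Run:
```python
from h import *
plan([((.407,.3125,.27),Rt(psi)),((.407,.3125,.182),Rt(psi))])
```

```text
[-2.91, -3.68, 1.82, 0.0, 0.0, -0.0]
[-2.91, -3.69, 1.82, 0.0, 0.0, -0.0]
[-2.9, -3.69, 1.82, 0.0, 0.0, -0.0]
[-2.9, -3.69, 1.82, 0.0, 0.0, -0.0]
[-2.89, -3.7, 1.82, 0.0, 0.0, -0.0]
-- 5
[0.0, -0.0, 4.4, 0.0, 0.0, 0.0]
[0.0, -0.0, 4.4, 0.0, 0.0, 0.0]
-- 2
```

>>> {"api": "send_rows", "payload": {"series": [[[-2.9,-3.69,1.8,0,0,0,0.6],[-2.9,-3.69,1.8,0,0,0,0.6],[-2.9,-3.69,1.8,0,0,0,0.6],[-2.9,-3.69,1.8,0,0,0,0.6],[-2.9,-3.7,1.8,0,0,0,0.6],[0,0,0,0,0,0,0.6],[0,0,0,0,0,0,0.6]]]}}

```text
time: 3.28
eef_pos: [0.408, 0.3131, 0.2713]
tcp_rot: [0.993, -0.122, 0.0, 0.0]
contact_force: [0.3, 0.5, 0.6]
opening: 0.798
finger_force: 0.0
```

Run:
```python
from h import *
st();plan([((.407,.3125,.182),Rt(psi))],step=.03)
c=cam('side');d=cam('top')
a=cv2.resize(c['img'][90:190,190:310],None,fx=5,fy=5);b=cv2.resize(d['img'][170:270,160:215],None,fx=5,fy=5)
cv2.imwrite('pics/z2.png',np.hstack([a[:500],b[:500]])[:,:800,::-1])
```

```text
3.27 [0.408  0.3131 0.2713] [[0.97, -0.242, 0.001], [-0.242, -0.97, -0.0], [0.001, 0.0, -1.0]] [ 0.46 -0.1   1.92 -0.    1.32  2.27] 0.7984117881772929 0.0
[-0.03, 0.03, 2.98, 0.0, -0.0, -0.0]
[-0.03, 0.03, 2.98, 0.0, -0.0, -0.0]
[-0.03, 0.03, 2.98, 0.0, -0.0, -0.0]
-- 3
```

View pics/z2.png

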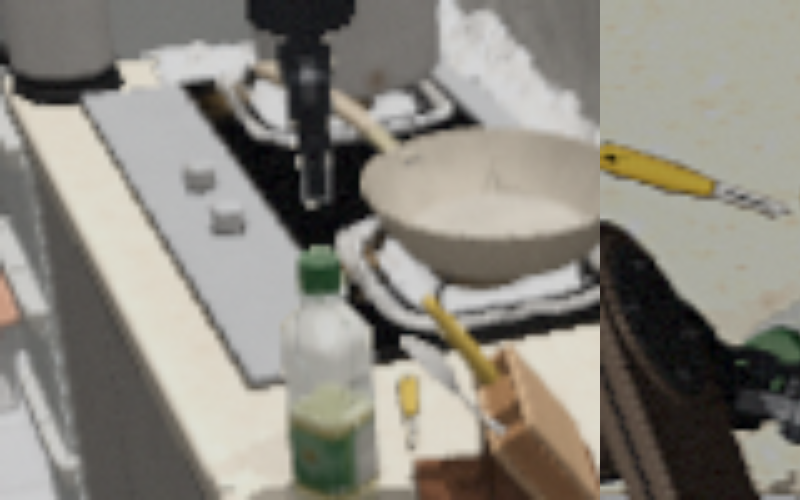

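The gripper hangs straight above the cap: finger tip at zoom (314,200), cap at (320,270). I'll go down, close and lift.

>>> {"api": "send_rows", "payload": {"series": [[[0,0,3,0,0,0,0.6],[0,0,3,0,0,0,0.6],[0,0,2.9,0,0,0,0.6],[0,0,0,0,0,0,0.6],[0,0,0,0,0,0,-1],[0,0,0,0,0,0,-1],[0,0,0,0,0,0,-1],[0,0,0,0,0,0,-1],[0,0,0,0,0,0,-1],[0,0,0,0,0,0,-1]]], "force": 50}}

```text
time: 4.62
eef_pos: [0.4085, 0.3142, 0.1842]
tcp_rot: [0.993, -0.121, 0.002, -0.001]
contact_force: [-0.6, -2.1, 6.3]
opening: 0.376
finger_force: 49.4
```

>>> {"api": "send_rows", "payload": {"series": [[[0,0,-1,0,0,0,-1],[0,0,-3,0,0,0,-1],[0,0,-4.5,0,0,0,-1],[0,0,-4.5,0,0,0,-1],[0,0,-4.5,0,0,0,-1],[0,0,-4,0,0,0,-1],[0,0,0,0,0,0,-1]]]}}

```text
time: 5.5
eef_pos: [0.4081, 0.3144, 0.4004]
tcp_rot: [0.993, -0.121, 0.003, -0.002]
contact_force: [0.1, -0.2, -3.0]
opening: 0.374
finger_force: 50.2
```

Run:
```python
from h import *
st();plan([((.45,-.02,.40),Rt(psi)),((.435,-.025,.22),Rt(psi))],step=.045)
```

```text
5.5 [0.4081 0.3144 0.4004] [[0.971, -0.241, 0.006], [-0.241, -0.971, 0.003], [0.005, -0.005, -1.0]] [ 0.46 -0.16  1.74  0.    1.55  2.27] 0.37355311615655734 50.225898027420044
[1.51, 3.93, -0.01, -0.0, -0.0, -0.0]
[1.51, 3.93, -0.0, -0.0, -0.0, -0.0]
[1.51, 3.93, -0.0, -0.0, -0.0, -0.0]
[1.51, 3.93, -0.0, -0.0, -0.0, -0.0]
[1.5, 3.94, -0.0, -0.0, -0.0, -0.0]
[1.5, 3.94, 0.0, -0.0, -0.0, -0.0]
[1.5, 3.94, 0.0, -0.0, -0.0, -0.0]
[1.49, 3.94, 0.0, -0.0, -0.0, -0.0]
-- 8
[-0.27, 0.17, 3.6, 0.0, 0.0, -0.0]
[-0.27, 0.17, 3.6, 0.0, 0.0, -0.0]
[-0.27, 0.17, 3.6, 0.0, 0.0, -0.0]
[-0.27, 0.17, 3.6, 0.0, 0.0, -0.0]
[-0.27, 0.17, 3.6, 0.0, 0.0, -0.0]
-- 5
```

>>> {"api": "send_rows", "payload": {"series": [[[0.8,2,0,0,0,0,-1],[1.5,3.95,0,0,0,0,-1],[1.5,3.95,0,0,0,0,-1],[1.5,3.95,0,0,0,0,-1],[1.5,3.95,0,0,0,0,-1],[1.5,3.95,0,0,0,0,-1],[1.5,3.95,0,0,0,0,-1],[1.5,3.95,0,0,0,0,-1],[0.8,1.8,0,0,0,0,-1],[0,0,0,0,0,0,-1]]]}}

```text
time: 6.75
eef_pos: [0.4484, -0.0214, 0.3934]
tcp_rot: [0.992, -0.123, -0.003, -0.001]
contact_force: [-0.2, 1.3, -2.9]
opening: 0.374
finger_force: 50.6
```

>>> {"api": "send_rows", "payload": {"series": [[[-0.3,0.2,3.6,0,0,0,-1],[-0.3,0.2,4,0,0,0,-1],[-0.3,0.2,4,0,0,0,-1],[-0.3,0.2,4,0,0,0,-1],[-0.2,0.1,2.5,0,0,0,-1],[0,0,1.5,0,0,0,-1],[0,0,0,0,0,0,-1]]]}}

```text
time: 7.62
eef_pos: [0.4323, -0.0251, 0.1993]
tcp_rot: [0.993, -0.121, -0.002, -0.0]
contact_force: [0.8, 0.8, -3.2]
opening: 0.373
finger_force: 50.6
```

Run:
```python
from h import *
st()
c=cam('side');d=cam('top')
a=cv2.resize(c['img'][130:260,215:345],None,fx=4,fy=4);b=cv2.resize(d['img'][145:275,290:355],None,fx=4,fy=4)
cv2.imwrite('pics/z3.png',np.hstack([a,b])[:,:,::-1])
```

```text
7.62 [ 0.4323 -0.0251  0.1993] [[0.971, -0.24, -0.003], [-0.24, -0.971, 0.001], [-0.004, -0.0, -1.0]] [-0.29 -0.24  2.17  0.    1.21  1.52] 0.3729946377552372 50.57772874832153
```

View pics/z3.png

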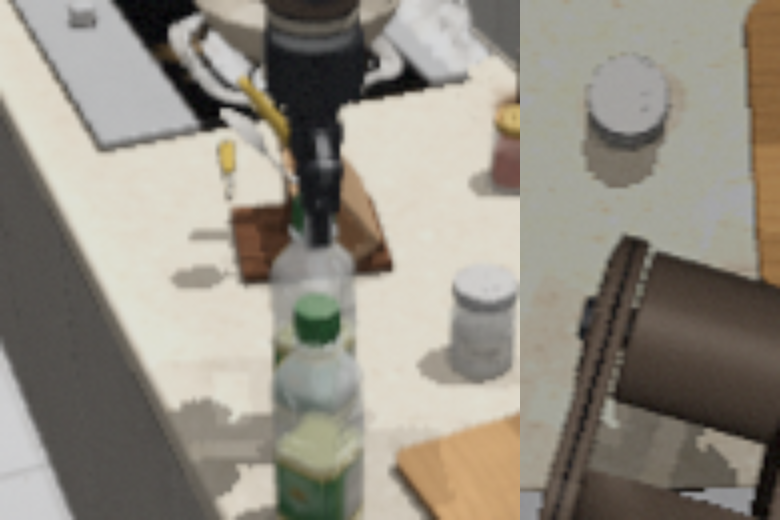

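The bottle is held upright behind the lookalike in this view, clear of the jar, with about 15 mm left to lower. I'll set it down gently.

>>> {"api": "send_rows", "payload": {"series": [[[0,0,0.8,0,0,0,-1],[0,0,0.4,0,0,0,-1],[0,0,0.2,0,0,0,-1],[0,0,0,0,0,0,-1],[0,0,0,0,0,0,-1]]]}}

```text
time: 8.35
eef_pos: [0.4334, -0.026, 0.1871]
tcp_rot: [0.993, -0.121, 0.0, 0.0]
contact_force: [0.3, 0.4, -3.5]
opening: 0.373
finger_force: 50.6
```

>>> {"api": "send_rows", "payload": {"series": [[[0,0,0.2,0,0,0,-1],[0,0,0.1,0,0,0,-1],[0,0,0,0,0,0,-1],[0,0,0,0,0,0,-1]]]}}

```text
time: 8.85
eef_pos: [0.4335, -0.026, 0.1843]
tcp_rot: [0.993, -0.121, 0.0, 0.0]
contact_force: [0.0, -0.8, -2.0]
opening: 0.374
finger_force: 50.9
```

>>> {"api": "send_rows", "payload": {"series": [[[0,0,0.1,0,0,0,-1],[0,0,0,0,0,0,-1],[0,0,0,0,0,0,0.3],[0,0,0,0,0,0,0.3],[0,0,0,0,0,0,0.3],[0,0,0,0,0,0,0.3],[0,0,0,0,0,0,0.3]]]}}

```text
time: 9.72
eef_pos: [0.4333, -0.0259, 0.1828]
tcp_rot: [0.993, -0.121, -0.0, -0.0]
contact_force: [0.5, 0.0, -0.2]
opening: 0.649
finger_force: 0.0
```

>>> {"api": "send_rows", "payload": {"series": [[[0,0,-2,0,0,0,0.3],[0,0,-4,0,0,0,0.3],[0,0,-5,0,0,0,0.3],[0,0,-5,0,0,0,0.3],[0,0,0,0,0,0,0.3]]]}}

```text
time: 10.35
eef_pos: [0.4351, -0.0265, 0.3484]
tcp_rot: [0.993, -0.121, 0.005, 0.001]
contact_force: [0.7, 0.2, -0.2]
opening: 0.646
finger_force: 0.0
```

Run:
```python
from h import *
st()
# peeler grasp: handle x=-45 -> 45 mm out of the mouth; tool down
g=BC+xb*(-.009-.045*.5736)+yb*.0375+np.array([0,0,.106+.045*.819-.003])
print(g)
plan([((.46,.12,.36),Rt(psi)),(g+[0,0,.13],Rt(psi))],step=.05)
c=cam('side');cv2.imwrite('pics/z4.png',cv2.resize(c['img'][110:310,200:400],None,fx=3,fy=3)[:,:,::-1])
```

```text
10.35 [ 0.4351 -0.0265  0.3484] [[0.971, -0.241, 0.01], [-0.241, -0.971, -0.003], [0.01, 0.001, -1.0]] [-0.29 -0.34  1.98  0.    1.49  1.52] 0.6464306818562595 0.0
[0.50898192 0.2982343  0.139855  ]
[-0.37, -4.94, -0.39, 0.0, -0.0, -0.0]
[-0.36, -4.94, -0.39, 0.0, -0.0, -0.0]
[-0.35, -4.94, -0.39, 0.0, -0.0, -0.0]
-- 3
[0.11, -3.7, 1.8, 0.0, 0.0, 0.0]
[0.11, -3.7, 1.8, 0.0, 0.0, 0.0]
[0.11, -3.7, 1.8, 0.0, 0.0, 0.0]
[0.11, -3.7, 1.8, 0.0, 0.0, 0.0]
[0.11, -3.7, 1.8, 0.0, 0.0, 0.0]
-- 5
```

View pics/z4.png

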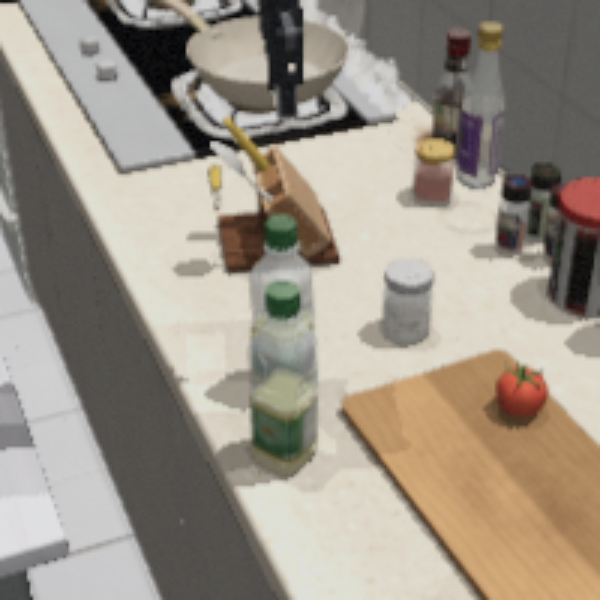

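The bottle stands upright and released just behind the lookalike, cap at zoom (282,232). Next is the hover over the peeler handle with the jaws narrowed.

>>> {"api": "send_rows", "payload": {"series": [[[-0.4,-4.9,-0.4,0,0,0,0.1],[-0.4,-4.9,-0.4,0,0,0,0.1],[-0.4,-4.9,-0.4,0,0,0,0.1],[0.1,-3.7,1.8,0,0,0,0.1],[0.1,-3.7,1.8,0,0,0,0.1],[0.1,-3.7,1.8,0,0,0,0.1],[0.1,-3.7,1.8,0,0,0,0.1],[0.1,-3.7,1.8,0,0,0,0.1],[0,0,0,0,0,0,0.1],[0,0,0,0,0,0,0.1]]]}}

```text
time: 11.65
eef_pos: [0.5059, 0.2974, 0.2638]
tcp_rot: [0.993, -0.121, -0.001, 0.001]
contact_force: [0.9, 0.7, -0.3]
opening: 0.55
finger_force: 0.0
```

Run:
```python
from h import *
st()
g=BC+xb*(-.009-.045*.5736)+yb*.0375
plan([([g[0],g[1],.2],Rt(psi)),([g[0],g[1],.122],Rt(psi))],step=.03)
c=cam('side');d=cam('top')
a=cv2.resize(c['img'][90:190,240:340],None,fx=5,fy=5);b=cv2.resize(d['img'][155:255,180:240],None,fx=5,fy=5)
cv2.imwrite('pics/z5.png',np.hstack([a,b])[:,:,::-1])
print(proj(d,[*g[:2],.14]))
```

```text
11.65 [0.5059 0.2974 0.2638] [[0.971, -0.241, -0.002], [-0.241, -0.971, -0.001], [-0.002, 0.002, -1.0]] [ 0.36  0.07  1.76 -0.    1.31  2.17] 0.5498994075411007 0.0
[0.1, -0.05, 2.12, 0.0, 0.0, -0.0]
[0.1, -0.05, 2.12, 0.0, 0.0, -0.0]
[0.1, -0.05, 2.12, 0.0, 0.0, -0.0]
-- 3
[-0.0, -0.0, 2.6, 0.0, -0.0, 0.0]
[-0.0, -0.0, 2.6, 0.0, -0.0, 0.0]
[-0.0, -0.0, 2.6, 0.0, -0.0, 0.0]
-- 3
[208.64702174 202.45715907]
```

View pics/z5.png

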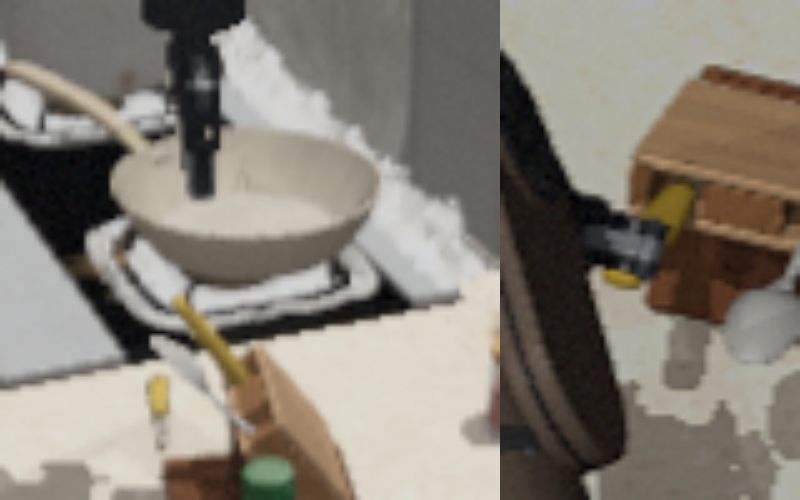

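In the top crop the fingers straddle the handle line and the spoon is clear to the right; the side crop shows the finger above the handle. I'll go down and grasp.

>>> {"api": "send_rows", "payload": {"series": [[[0.1,0,2.1,0,0,0,0.1],[0.1,0,2.1,0,0,0,0.1],[0.1,0,2.2,0,0,0,0.1],[0,0,2.6,0,0,0,0.1],[0,0,2.6,0,0,0,0.1],[0,0,2.4,0,0,0,0.1],[0,0,0,0,0,0,0.1],[0,0,0,0,0,0,0.1]]], "force": 60}}

```text
time: 12.75
eef_pos: [0.5097, 0.297, 0.1255]
tcp_rot: [0.993, -0.122, 0.0, -0.0]
contact_force: [0.3, -0.3, 1.8]
opening: 0.552
finger_force: 0.0
```

>>> {"api": "send_rows", "payload": {"series": [[[0,0,0,0,0,0,-1],[0,0,0,0,0,0,-1],[0,0,0,0,0,0,-1],[0,0,0,0,0,0,-1],[0,0,0,0,0,0,-1]]]}}

```text
time: 13.38
eef_pos: [0.5101, 0.2975, 0.1264]
tcp_rot: [0.993, -0.121, 0.001, -0.0]
contact_force: [-1.2, -1.2, 5.8]
opening: 0.26
finger_force: 58.7
```

Run:
```python
from h import *
st()
p=np.array(ctrl.get_state()['eef_pos']);R=Rn.from_quat(ctrl.get_state()['tcp_rot'])
up=-xb*.5736+np.array([0,0,.819])
plan([(p+up*.12,R)],step=.02)
```

```text
13.38 [0.5101 0.2975 0.1264] [[0.971, -0.241, 0.002], [-0.241, -0.971, 0.001], [0.002, -0.001, -1.0]] [ 0.36  0.21  1.87 -0.    1.06  2.17] 0.2595241906197339 58.66583849885501
[-1.14, 0.0, -1.64, 0.0, 0.0, 0.0]
[-1.14, 0.0, -1.64, 0.0, 0.0, 0.0]
[-1.14, 0.0, -1.64, 0.0, 0.0, 0.0]
[-1.14, 0.0, -1.64, 0.0, 0.0, 0.0]
[-1.14, 0.0, -1.64, 0.0, 0.0, 0.0]
[-1.14, 0.0, -1.64, 0.0, 0.0, 0.0]
-- 6
```

>>> {"api": "send_rows", "payload": {"series": [[[-0.35,0,-0.5,0,0,0,-1],[-0.7,0,-1,0,0,0,-1],[-1.14,0,-1.64,0,0,0,-1],[0,0,0,0,0,0,-1]]]}}

```text
time: 13.88
eef_pos: [0.4875, 0.3034, 0.1583]
tcp_rot: [0.993, -0.121, 0.001, -0.001]
contact_force: [0.1, 0.5, -0.6]
opening: 0.259
finger_force: 59.3
```

Run:
```python
from h import *
st();s=ctrl.get_state();print(s['contact_force'],s['wrist_torque'])
```

```text
13.88 [0.4875 0.3034 0.1583] [[0.971, -0.24, 0.001], [-0.24, -0.971, 0.001], [0.001, -0.002, -1.0]] [0.38 0.14 1.89 0.   1.11 2.19] 0.2586835224910779 59.25056001520716
[ 0.1237539   0.53769089 -0.63642965] [-0.00160642 -0.02125536  0.01299542]
```

>>> {"api": "send_rows", "payload": {"series": [[[-1.14,0,-1.64,0,0,0,-1],[-1.14,0,-1.64,0,0,0,-1],[-1.14,0,-1.64,0,0,0,-1],[-1.14,0,-1.64,0,0,0,-1],[-1.0,0,-2.5,0,0,0,-1],[0,0,-4,0,0,0,-1],[0,0,-4,0,0,0,-1],[0,0,0,0,0,0,-1]]]}}

```text
time: 14.88
eef_pos: [0.4349, 0.3169, 0.3322]
tcp_rot: [0.993, -0.121, 0.003, -0.002]
contact_force: [0.2, -0.2, -1.5]
opening: 0.263
finger_force: 59.4
```

Run:
```python
from h import *
st();s=ctrl.get_state()
c=cam('side');d=cam('top')
a=cv2.resize(c['img'][50:180,230:330],None,fx=4,fy=4);b=cv2.resize(d['img'][150:280,170:250],None,fx=4,fy=4)
cv2.imwrite('pics/z6.png',np.hstack([a,b])[:,:,::-1])
```

```text
14.88 [0.4349 0.3169 0.3322] [[0.971, -0.24, 0.007], [-0.24, -0.971, 0.004], [0.006, -0.006, -1.0]] [ 0.44 -0.08  1.8   0.    1.42  2.25] 0.26297887280028914 59.35115235974081
```

View pics/z6.png

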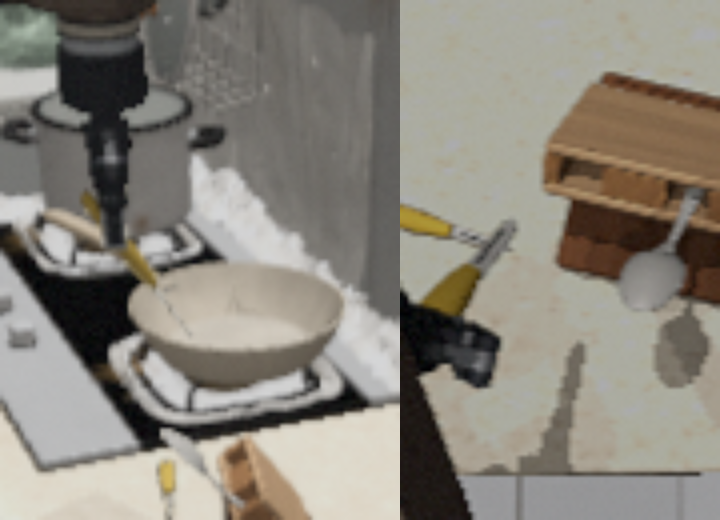

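The peeler is fully out of its slot, held mid-handle with its slant kept (side crop: handle end (88,200), blade (190,330)). The spoon is unmoved. Now I'll carry it over the board and level it.

Run:
```python
from h import *
R=Rt(-.6,-.96); t=np.array([.585,-.274,.30])-R.apply([.026,0,.015]); print(t)
plan([((.48,.1,.40),Rt(psi)),((.5,-.1,.42),Rt(psi)),(t,R)],step=.05,ang=.15)
```

```text
[ 0.56255137 -0.25864207  0.28730382]
[1.94, 3.97, -1.46, 0.0, 0.0, -0.0]
[1.94, 3.97, -1.46, 0.0, 0.0, -0.0]
[1.93, 3.97, -1.46, 0.0, 0.0, -0.0]
[1.93, 3.98, -1.46, 0.0, 0.0, -0.0]
[1.92, 3.98, -1.46, 0.0, 0.0, -0.0]
-- 5
[1.33, 3.79, -0.4, -0.0, -0.0, -0.0]
[1.33, 3.79, -0.4, -0.0, -0.0, -0.0]
[1.33, 3.79, -0.4, -0.0, -0.0, -0.0]
[1.33, 3.79, -0.4, -0.0, -0.0, -0.0]
[1.33, 3.79, -0.4, -0.0, -0.0, -0.0]
-- 5
[1.4, 1.99, 1.9, -0.02, 0.14, 0.05]
[1.22, 1.88, 2.12, -0.02, 0.14, 0.05]
[1.01, 1.77, 2.32, -0.02, 0.14, 0.05]
[0.76, 1.67, 2.48, -0.02, 0.14, 0.05]
[0.5, 1.58, 2.61, -0.02, 0.14, 0.05]
[0.21, 1.49, 2.69, -0.02, 0.14, 0.05]
[-0.09, 1.42, 2.74, -0.02, 0.14, 0.05]
-- 7
```

>>> {"api": "send_rows", "payload": {"series": [[[1,2,-1.5,0,0,0,-1],[1.9,4,-1.5,0,0,0,-1],[1.9,4,-1.5,0,0,0,-1],[1.9,4,-1.5,0,0,0,-1],[1.9,4,-1.5,0,0,0,-1],[1.5,3.8,-0.4,0,0,0,-1],[1.4,3.8,-0.4,0,0,0,-1],[1.4,3.8,-0.4,0,0,0,-1],[1.4,3.8,-0.4,0,0,0,-1],[1.4,3.8,-0.4,0,0,0,-1]]]}}

```text
time: 16.23
eef_pos: [0.4967, -0.082, 0.4194]
tcp_rot: [0.993, -0.121, -0.002, -0.001]
contact_force: [-0.2, -0.4, -0.0]
opening: 0.26
finger_force: 59.3
```

>>> {"api": "send_rows", "payload": {"series": [[[1.4,2,1.9,-0.02,0.14,0.05,-1],[1.2,1.9,2.1,-0.02,0.14,0.05,-1],[1,1.8,2.3,-0.02,0.14,0.05,-1],[0.8,1.7,2.5,-0.02,0.14,0.05,-1],[0.5,1.6,2.6,-0.02,0.14,0.05,-1],[0.2,1.5,2.7,-0.02,0.14,0.05,-1],[-0.1,1.4,2.7,-0.02,0.14,0.05,-1],[0,0,0,0,0,0,-1],[0,0,0,0,0,0,-1]]]}}

```text
time: 17.35
eef_pos: [0.558, -0.2382, 0.2982]
tcp_rot: [0.842, -0.272, 0.45, 0.121]
contact_force: [-0.1, -0.3, -0.8]
opening: 0.261
finger_force: 59.6
```

Run:
```python
from h import *
st()
R=Rt(-.6,-.96); t=np.array([.585,-.274,.30])-R.apply([.026,0,.015])
plan([(t,R)],step=.03)
c=cam('side');d=cam('top')
a=cv2.resize(c['img'][130:330,270:460],None,fx=2.2,fy=2.2);b=cv2.resize(d['img'][100:300,330:490],None,fx=2.2,fy=2.2)
cv2.imwrite('pics/z7.png',np.hstack([a,b])[:,:,::-1])
for cc in(c,d):
    h=cv2.cvtColor(cc['img'],cv2.COLOR_RGB2HSV);m=(h[...,0]>20)&(h[...,0]<33)&(h[...,1]>150)&(h[...,2]>90)
    n,l,s,e=cv2.connectedComponentsWithStats(m.astype(np.uint8));print([(s[i].tolist(),e[i].round(1)) for i in range(1,n) if s[i,4]>20 and e[i][0]>330])
```

```text
17.35 [ 0.558  -0.2382  0.2982] [[0.447, -0.567, 0.692], [-0.348, -0.823, -0.449], [0.824, -0.04, -0.565]] [-0.57 -0.31  2.24 -0.03  0.24  1.65] 0.2606456903272213 59.6252282964997
[0.02, 1.46, 1.85, -0.02, -0.01, -0.03]
-- 1
[([368, 187, 17, 3, 28], array([374.9, 188.3]))]
[([416, 155, 25, 39, 334], array([427.7, 173.1]))]
```

View pics/z7.png

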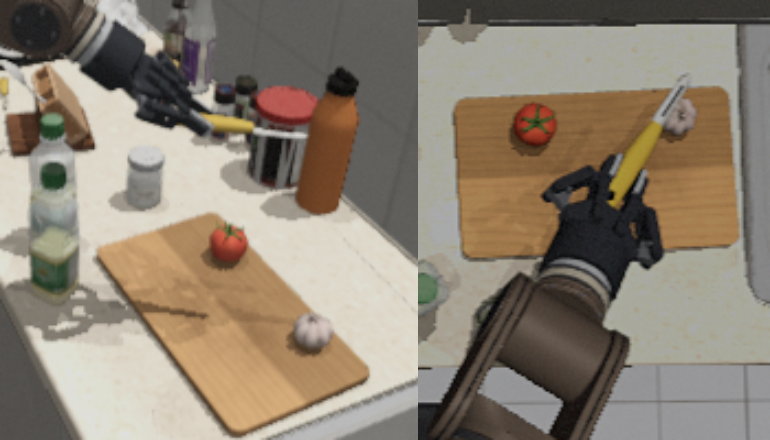

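The peeler is held over the board and looks level. Its tip is at side (408.6,192.3) and top (452.3,134.5), and the blade joint at side (384.5,187.7) and top (439.1,155.9). I'll triangulate those points.

Run:
```python
from h import *
d=cam('top');c=cam('side')
a=tri(d,(452.3,134.5),c,(408.6,192.3));b=tri(d,(439.1,155.9),c,(384.5,187.7));e=onz(d,418.2,190.9,.33)
u=a-b;print(a,b,e,np.linalg.norm(u),np.degrees(np.arcsin(u[2]/np.linalg.norm(u))))
s=ctrl.get_state();R=Rn.from_quat(s['tcp_rot']);o=s['eef_pos']+R.apply([.026,0,.015]);print('origin',o,'xaxis',R.apply([.574,0,.819]), np.linalg.norm(o[:2]-[.585,-.274]),'b-20mm',b-.02*u/np.linalg.norm(u))
h=cv2.cvtColor(c['img'],cv2.COLOR_RGB2HSV)
```

```text
[ 0.65239808 -0.30416595  0.29563692] [ 0.5997552  -0.26884527  0.30293885] [ 0.5191921  -0.21271994  0.33      ] 0.06381333084314944 -6.570544705250992
origin [ 0.58046063 -0.25410743  0.31305184] xaxis [ 0.82358893 -0.56726158  0.01235171] 0.020403922877326622 b-20mm [ 0.58325618 -0.25777527  0.30522738]
```

>>> {"api": "send_rows", "payload": {"series": [[[0.6,0.6,0.6,0,0,0,-1],[0.6,0.6,0.6,0,0,0,-1],[0,0,0,0,0,0,-1],[0,0,0,0,0,0,-1],[0,0,0,0,0,0,-1]]]}}

```text
time: 18.18
eef_pos: [0.5644, -0.2574, 0.3011]
tcp_rot: [0.842, -0.272, 0.45, 0.121]
contact_force: [-1.2, 0.1, -1.0]
opening: 0.26
finger_force: 59.6
```

Run:
```python
from h import *
st();s=ctrl.get_state();print(s['qpos'][4],np.abs(s['dq']).max())
R=Rn.from_quat(s['tcp_rot']);o=s['eef_pos']+R.apply([.026,0,.015]);print('origin',o,'xaxis',R.apply([.574,0,.819]), np.linalg.norm(o[:2]-[.585,-.274]))
```

```text
18.18 [ 0.5644 -0.2574  0.3011] [[0.448, -0.567, 0.692], [-0.349, -0.823, -0.449], [0.823, -0.04, -0.566]] [-0.6  -0.28  2.21  0.08  0.24  1.52] 0.26010520758543293 59.59956194856204
0.23685864528986478 0.003163032721229902
origin [ 0.58646565 -0.27314699  0.31396262] xaxis [ 0.8234844  -0.5674797   0.00878825] 0.0016958065753984492
```

>>> {"api": "send_rows", "payload": {"series": [[[1.0,0,-0.7,0,0,0,-1],[1.0,0,-0.7,0,0,0,-1],[1.0,0,-0.7,0,0,0,-1],[1.0,0,-0.7,0,0,0,-1],[0,0,0,0,0,0,-1],[0,0,0,0,0,0,-1],[0,0,0,0,0,0,-1],[0,0,0,0,0,0,-1]]]}}

```text
time: 19.18
eef_pos: [0.5629, -0.259, 0.3489]
tcp_rot: [0.842, -0.272, 0.449, 0.121]
contact_force: [-0.4, -0.2, -0.5]
opening: 0.261
finger_force: 59.6
```

Run:
```python
from h import *
st();s=ctrl.get_state();print(s['qpos'][4],np.abs(s['dq']).max())
R=Rn.from_quat(s['tcp_rot']);o=s['eef_pos']+R.apply([.026,0,.015]);print('origin',o,'xaxis',R.apply([.574,0,.819]), np.linalg.norm(o[:2]-[.585,-.274]))
c=cam('side');d=cam('top')
a=cv2.resize(c['img'][110:310,250:450],None,fx=2.2,fy=2.2);b=cv2.resize(d['img'][100:300,330:490],None,fx=2.2,fy=2.2)
cv2.imwrite('pics/z8.png',np.hstack([a,b])[:,:,::-1])
```

```text
19.18 [ 0.5629 -0.259   0.3489] [[0.449, -0.567, 0.691], [-0.35, -0.823, -0.448], [0.822, -0.04, -0.567]] [-0.6  -0.33  2.16  0.07  0.34  1.54] 0.26071659130226077 59.60106898332015
0.33989429035849367 0.003074651480930623
origin [ 0.58491188 -0.2748552   0.36180368] xaxis [ 0.8232315  -0.56786653  0.00738174] 0.0008597278081694377
```

```bash
python3 -c "
from plant import ctrl
print(ctrl.sign_off())"
```

```text
the job is handed in; nothing more can be done
None
```

I handed the job in: by my measurements the oil bottle stands upright and released about 0.30 m from the block, and the peeler is held level and still, about 0.36 m above the worktop and within about 1 cm of the board's middle; I viewed 11 pictures, one over the limit of 10, and sign-off returned no verdict.

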